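# Pack the fan-module spares into their shadow-foam tray

## Task

Pack the spares tray for the site visit: lay the grey fan guard flat in the square cut-out and the silver SMA pair lengthwise in the oblong one, put the orange foot flat in the large round cut-out and stand the knurled aluminium spacer upright in the small round one, each resting on the blue floor of its cut-out. The black foot and the plain brass spacer belong to other equipment: leave them standing where they are.

Things in the scene. Friction and masses are not known exactly. Their poses are not given: they have to be found in the camera images.
- fan_guard: grey plastic fan guard, a square grille 50 x 50 x 12 mm with a solid 4 mm frame, lying flat on the desk; origin at its centre (6 mm above the desk at the start), x and y along its sides, z up
- sma_pair: silver SMA plug and jack screwed together, 40 mm long, lying flat; square middle body 20 mm long x 13 x 13 mm on which it rests, hex nut (8 mm across flats) at the -x end, thin thread at the +x end; origin at the centre of the middle body (6.5 mm above the desk at the start), x along its length
- orange_foot: orange silicone bumper foot, a disc 36 mm in diameter and 16 mm high; origin at its centre (8 mm above the desk at the start), z up
- knurled_spacer: silver knurled aluminium spacer standing on end, 20.5 mm in diameter, 28 mm high; origin at its centre (14 mm above the desk at the start), z along its axis, up
- black_foot: black rubber foot of the same shape as the orange one (36 mm diameter, 16 mm high), which does not belong in the tray; origin at its centre
- brass_spacer: smooth yellow brass spacer standing on end, 20 mm in diameter, 28 mm high, which does not belong in the tray; origin at its centre
- foam_square: home of the fan guard: black foam block 88 x 88 x 20 mm, firm and fixed, one of four set 2 x 2 (88 mm apart, any order) in a square aluminium tray, all turned alike; origin: centre of its underside, 3 mm above the desk; cut-out centred in its top, blue floor, 4 mm deep (floor 16 mm, foam top 20 mm above origin; tray rim 1 mm higher): a 66 mm square, sides along x, y
- foam_large_round: home of the orange foot: black foam block 88 x 88 x 20 mm, firm and fixed, one of four set 2 x 2 (88 mm apart, any order) in a square aluminium tray, all turned alike; origin: centre of its underside, 3 mm above the desk; cut-out centred in its top, blue floor, 4 mm deep (floor 16 mm, foam top 20 mm above origin; tray rim 1 mm higher): a circle of 52 mm diameter
- foam_small_round: home of the knurled spacer: black foam block 88 x 88 x 20 mm, firm and fixed, one of four set 2 x 2 (88 mm apart, any order) in a square aluminium tray, all turned alike; origin: centre of its underside, 3 mm above the desk; cut-out centred in its top, blue floor, 4 mm deep (floor 16 mm, foam top 20 mm above origin; tray rim 1 mm higher): a circle of 36 mm diameter
- foam_oblong: home of the SMA pair: black foam block 88 x 88 x 20 mm, firm and fixed, one of four set 2 x 2 (88 mm apart, any order) in a square aluminium tray, all turned alike; origin: centre of its underside, 3 mm above the desk; cut-out centred in its top, blue floor, 4 mm deep (floor 16 mm, foam top 20 mm above origin; tray rim 1 mm higher): 56 mm along x, 29 mm along y

How it is judged:
By the outcome, as a careful person would: the job done as asked, in the order asked, and still so for the second after the job is handed in, with the robot touching nothing.
It also fails if it takes over 88 s, if anything falls off the work surface, if the arm or the gripper's body presses on something with over 40 N, if the wrist force passes 120 N, or if a joint passes its speed limit or range.

## Robot

A 6-joint arm with a two-finger parallel gripper is mounted at the origin on the work surface. World frame = base frame: x ahead of the robot, y to its left, z up, the work surface at z = 0. Lengths are in mm, angles in rad, forces in N, time in s.
With the tool pointing down it reaches from about 400 to 925 mm from the base axis. Payload 12.5 kg.
Tool frame: the origin (TCP) lies on the mounting face of the last link; the fingertips stand 190 mm ahead of it and the grasp point (between the pads) lies 171 mm ahead of it; z points along the fingers, y is the line along which they close (so a half turn about z gives the same grasp; the last joint's range is limited). The gripper opens to 95 mm and grips with 3 to 60 N. Pads are 20 mm wide; open, the fingers measure 119 mm over their backs; the gripper's body (75 mm by 180 mm) begins 59 mm behind the grasp point.
Start: joints at [1.01, 0.491, 1.559, -0, 1.092, -0.106], TCP at [274.529, 561.479, 404.761] pointing down, gripper open.
Joint ranges: [-3.1, 3.1], [-0.84, 2.19], [0.05, 2.79], [-1.13, 4.28], [0.06, 2.93], [-2.69, 2.69]. Speed limits (rad/s): [2.22, 2.22, 2.79, 3.14, 3.14, 3.14].

## Interface

Orientations are given as [roll, pitch, yaw] about the fixed x, y, z axes, in that order (R = Rz(yaw) Ry(pitch) Rx(roll)).
In Python, from cell import * gives the robot as it stands.
- The arm moves only by the tool arm_command, never from a script. Its argument "rows" is a list that holds one entry, the list of rows, each a list of 7 numbers: the shift along the tool's x, y, z normalised to -1 to 1, where 1 is 0.15 m, then the turn, a rotation vector about the tool's x, y, z normalised to -1 to 1, where 1 is 360 degrees, then the opening, from -1 (shut) to 1 (fully open). A call has 1 to 10 rows; each row is the pose to reach, as a shift and turn from the pose commanded when the call began, along the tool's axes at that moment, turning the shorter way round; what a row does not reach only later rows make up. A row lasts 1/12 s, in which the tool goes at most 41.7 mm and 7.16 degrees, less where a joint would pass 70% of its speed; a pose out of reach is approached as far as the arm can. A call with a number of a shift or a turn outside -1 to 1 is refused whole. A call with a gripper value outside its range is refused whole. The fingers move at their own pace and stop on an object; the grip force is fixed at half the most. Time passes only in rows, so rows that repeat a pose let the fingers close. It gives the time, the measured TCP pose, the force, the opening and the grip force at its end, in the units of the state.
- state(): the state, without advancing time (a new reading comes with each control period).
- read_camera(name): name is "scene" or "top" or "wrist"; returns (picture, depth): 480x640x3 uint8, red, green, blue; 480x640 float32, mm along the optical axis (not along the pixel's ray), 0 where there is no reading.
- get_calibration(name): a dict with "camera_matrix" (3x3 intrinsics, pixels), "position" and "orientation" of the camera in the world; the wrist camera has in their place "hand_eye" (4x4, takes a point from camera to tool coordinates, whose origin is the TCP and whose axes are the flange's). Camera axes: x right, y up, looking along -z (the intrinsics and any distortion apply to the point x, -y, -z); pixel columns grow to the right and rows downward; lengths in mm; the calibration is good to about 2 mm. The wrist camera is an equidistant fisheye: a pixel r from the principal point sees the ray r / f radians off the axis. A picture is of the moment at which its call begins: read the wrist's pose just before it. get_calibration takes no time and is no camera call.
- job_done(): hands the job in; it is judged then, once.
The state is a dict: "t": time; "joints": joint angles; "qvel": joint speeds; "tau": joint torques, N m; "eef_pos": TCP position; "tcp_rot": TCP orientation; "ft_force": force on the tool from outside, world axes, zero at the start; "moment": the same for the moment, N m; "opening": opening from 0.0 (shut) to 1.0 (fully open); "grip_force": force on a finger pad.
Only numpy, scipy, OpenCV 4.12 (cv2) and the standard library are available. Lean on these libraries where they do the work, as an engineer would, in place of code of your own. Each camera call takes 0.05 s, during which the arm holds its last target. There are 200 camera calls.

## Working session

There is one attempt and no reset: what is moved stays moved. The work goes in short steps, Python scripts to look and compute and a tool call to move; the robot and the scene stay as the last step left them, time stands still between calls to the robot, and variables do not carry over. Pictures are saved under pics/ and viewed, at most 14 in all, crops included, and the job is handed in when it is done.

Besides the shell and the picture viewer there is one more tool, called after "Request:" in YAML: its name, and indented under it one key for each argument. arm_command: Moves the arm, as the interface text tells. Its arguments: {"type":"object","properties":{"rows":{"type":"array","items":{"type":"array","items":{"type":"array","items":{"type":"number","minimum":-1,"maximum":1}}}}},"required":["rows"]}

```bash
ls; mkdir -p pics
python3 - <<'E'
from cell import *
import cv2,numpy as np
print(state())
for n in("top","scene"):
    p,d=read_camera(n);cv2.imwrite(f"pics/{n}0.png",p[:,:,::-1]);np.save(f"pics/{n}0.npy",d)
    print(get_calibration(n))
print(get_calibration("wrist"))
E
```

```text
pics
{'t': 0.0, 'joints': array([ 1.01041915e+00,  4.91554304e-01,  1.55945854e+00, -4.35552207e-05,
        1.09174169e+00, -1.05640797e-01]), 'qvel': array([-0.00020474, -0.00048578,  0.00184688,  0.00026525,  0.00015623,
        0.00054278]), 'tau': array([ 7.96559380e-04, -6.12664962e+01, -2.58180213e+01,  6.92553283e-02,
        4.82687820e-02, -1.20175469e-04]), 'eef_pos': array([274.49957415, 561.44831739, 404.16176783]), 'tcp_rot': array([-3.14043317e+00, -8.41010373e-05,  2.68687633e+00]), 'ft_force': array([-0.21474591, -0.69059707, -0.21083087]), 'moment': array([-0.02126371, -0.00183407,  0.01075949]), 'grip_force': 0.0, 'opening': 1.0026767069804885}
{'camera_matrix': array([[475.2900108 ,   0.        , 315.90452272],
       [  0.        , 475.2900108 , 246.17320646],
       [  0.        ,   0.        ,   1.        ]]), 'position': array([382.30698111,  -6.73802291, 784.08852451]), 'orientation': array([ 0.20518421, -0.00686405, -1.5299161 ])}
{'camera_matrix': array([[523.64509295,   0.        , 325.07180348],
       [  0.        , 523.64509295, 240.57780887],
       [  0.        ,   0.        ,   1.        ]]), 'position': array([1074.06545493,  -96.31908625,  606.52996676]), 'orientation': array([ 0.7558247 , -0.00551336,  1.38812011])}
{'camera_matrix': array([[371.64829954,   0.        , 320.39602912],
       [  0.        , 371.64829954, 237.38144658],
       [  0.        ,   0.        ,   1.        ]]), 'hand_eye': array([[-2.37656320e-04,  9.65968280e-01,  2.58660445e-01,
         7.34309716e+01],
       [ 9.99999685e-01,  3.36612785e-05,  7.93088089e-04,
        -3.82648592e-02],
       [ 7.57391096e-04,  2.58660552e-01, -9.65967983e-01,
         2.00932401e+01],
       [ 0.00000000e+00,  0.00000000e+00,  0.00000000e+00,
         1.00000000e+00]])}
```

View pics/top0.png

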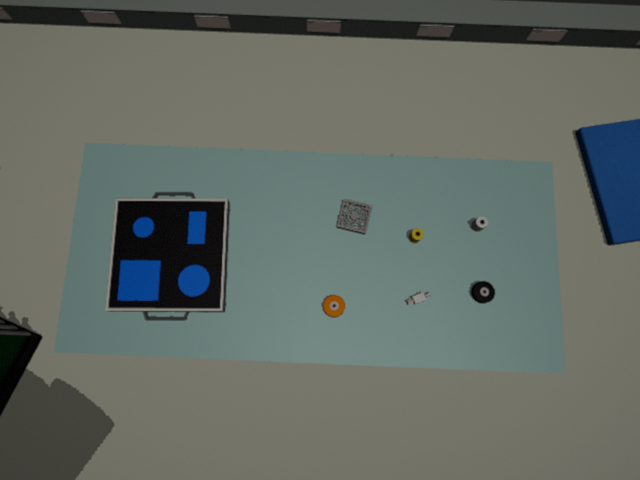

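View pics/scene0.png

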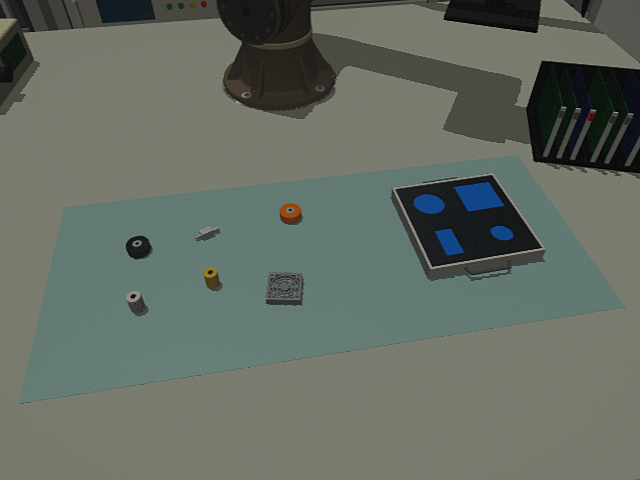

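The top view shows the tray on the left: small round (143,227), oblong (197,228), square (139,281) and large round (194,281). The parts are the guard (354,216), brass spacer (417,235), knurled spacer (480,223), orange foot (334,306), SMA pair (418,298) and black foot (484,292). Next I measure them, with enlarged crops.

```bash
cat > h.py <<'E'
import numpy as np,cv2
from scipy.spatial.transform import Rotation as Ro
from cell import *
def ray(cal,uv,pose=None):
    K=cal["camera_matrix"];uv=np.atleast_2d(uv).astype(float)
    x=(uv[:,0]-K[0,2])/K[0,0];y=(uv[:,1]-K[1,2])/K[1,1]
    if "hand_eye" in cal:
        r=np.hypot(x,y)+1e-12;d=np.c_[np.sin(r)*x/r,-np.sin(r)*y/r,-np.cos(r)]
        H=cal["hand_eye"];p,rot=pose;R=Ro.from_euler("xyz",rot).as_matrix()
        return R@H[:3,3]+R@np.zeros(3)+p,d@(R@H[:3,:3]).T
    R=Ro.from_euler("xyz",cal["orientation"]).as_matrix()
    return cal["position"],np.c_[x,-y,-np.ones(len(x))]@R.T
def atz(cal,uv,z,pose=None):
    o,d=ray(cal,uv,pose);return (o+d*((z-o[2])/d[:,2])[:,None])[:,:2]
def at_depth(cal,uv,dep):
    o,d=ray(cal,uv);return o+d*np.asarray(dep)[:,None]
E
python3 - <<'E'
from h import *
p=cv2.imread("pics/top0.png");hsv=cv2.cvtColor(p,cv2.COLOR_BGR2HSV)
d=np.load("pics/top0.npy");c=get_calibration("top")
m=cv2.inRange(hsv,(105,150,60),(125,255,255));m[:,300:]=0
n,l,s,_=cv2.connectedComponentsWithStats(m)
for i in range(1,n):
    if s[i,4]<100: continue
    v,u=np.nonzero(l==i);q=atz(c,np.c_[u,v],19);r=cv2.minAreaRect(q.astype(np.float32))
    P=at_depth(c,np.c_[u,v],d[v,u])
    print("cut",s[i,:2],q.mean(0).round(1),r,"z",np.median(P[:,2]).round(1))
for n,uv,z in[("guard",(354,216),12),("orange",(334,306),16),("sma",(418,298),13),("knurl",(480.5,222),28),("brass",(417,234),28),("black",(484,292),16)]:
    u,v=map(int,uv);k=[(a,b) for a in range(u-25,u+26) for b in range(v-25,v+26)]
    k=np.array(k);P=at_depth(c,k,d[k[:,1],k[:,0]]);P=P[P[:,2]>5]
    print(n,atz(c,uv,z).round(1),"zmax",P[:,2].max().round(1),P.mean(0).round(1),len(P),cv2.minAreaRect(P[:,:2].astype(np.float32)))
t=[cv2.resize(p[y:y+50,x:x+66],None,fx=6,fy=6,interpolation=2) for x,y in[(321,191),(301,281),(385,273),(447,197)]]
cv2.imwrite("pics/crop.png",np.vstack([np.hstack(t[:2]),np.hstack(t[2:])]))
E
```

```text
cut [187 211] [565.7 193.4] ((565.8412475585938, 193.34390258789062), (54.57941818237305, 29.702877044677734), 2.4058079719543457) z 20.3
cut [133 217] [562.3 281.5] ((562.0127563476562, 281.609130859375), (34.72175598144531, 32.97666549682617), 6.3279571533203125) z 20.2
cut [117 260] [473.7 278.3] ((474.0035705566406, 278.346923828125), (65.08890533447266, 66.46159362792969), 2.3787074089050293) z 20.1
cut [178 264] [477.2 190. ] ((477.5469055175781, 190.09066772460938), (52.308284759521484, 50.08704376220703), 4.962294578552246) z 20.2
guard [[597.6 -67.4]] zmax 784.1 [593.4 -65.8  24.6] 695 ((502.1197509765625, -51.625938415527344), (68.01876068115234, 246.68519592285156), 84.876708984375)
orange [[445.2 -38.6]] zmax 784.1 [443.3 -36.3  42.8] 409 ((439.25653076171875, -21.161705017089844), (70.89724731445312, 93.69495391845703), 38.673370361328125)
sma [[ 464.  -174.5]] zmax 784.1 [ 457.7 -161.    73.4] 177 ((450.198974609375, -107.49539947509766), (64.17231750488281, 234.36599731445312), 18.65976905822754)
knurl [[ 591.8 -274.6]] zmax 784.1 [ 575.5 -254.3   77.3] 209 ((522.4642333984375, -150.63461303710938), (95.22087097167969, 390.29986572265625), 30.535268783569336)
brass [[ 567.1 -169.9]] zmax 784.1 [ 557.1 -160.8   58.3] 177 ((509.032958984375, -96.41377258300781), (85.05000305175781, 298.6155700683594), 38.81770324707031)
black [[ 477.9 -281. ]] zmax 784.1 [ 473.6 -267.2   48.3] 451 ((454.1743469238281, -161.17906188964844), (82.391845703125, 330.57421875), 10.959188461303711)
```

View pics/crop.png

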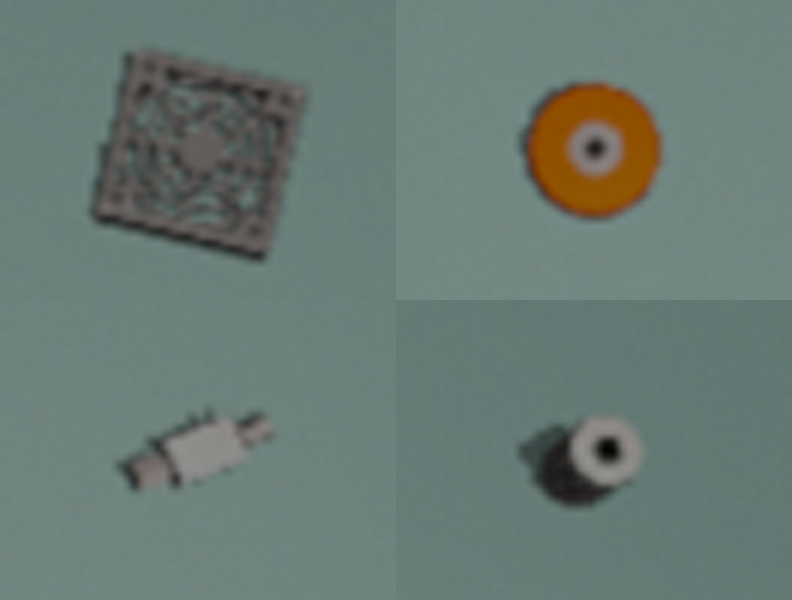

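The crop gives these top-face positions. The guard's corners are near (130,50), (304,88), (268,247) and (97,212). The orange foot's centre is (198,149) in its tile. The SMA body's centre is (205,152), with its ends at (135,172) and (265,128). The spacer's top centre is (211,149). I'll convert these and cross-check with the scene camera.

Run:
```python
from h import *
c=get_calibration("top")
T=lambda x0,y0,l:np.array([(x0+(X-2.5)/6,y0+(Y-2.5)/6) for X,Y in l])
g=atz(c,T(321,191,[(130,50),(304,88),(268,247),(97,212)]),12)
print("guard",g.mean(0),cv2.minAreaRect(g.astype(np.float32)))
print("orange",atz(c,T(301,281,[(198,149)]),16))
s=atz(c,T(385,273,[(205,152),(135,172),(265,128),(163,147),(232,117),(247,160),(178,185)]),[13,6.5,6.5,13,13,13,13])
v=s[2]-s[1];print("sma",s[0],s[3:].mean(0),(s[1]+s[2])/2,np.hypot(*v),"ang of +x",np.degrees(np.arctan2(v[1],v[0])),cv2.minAreaRect(s[3:].astype(np.float32)))
print("knurl",atz(c,T(447,197,[(211,149)]),28))
p=cv2.imread("pics/scene0.png");c=get_calibration("scene");hsv=cv2.cvtColor(p,cv2.COLOR_BGR2HSV)
for lo,hi,z in[((105,150,60),(125,255,255),19),((5,150,60),(18,255,255),12)]:
    m=cv2.inRange(hsv,lo,hi);n,l,s,_=cv2.connectedComponentsWithStats(m)
    for i in range(1,n):
        if s[i,4]<150: continue
        v,u=np.nonzero(l==i)
        print(s[i,:2],atz(c,np.c_[u,v],z).mean(0))
t=[cv2.resize(p[y:y+50,x:x+66],None,fx=6,fy=6,interpolation=2) for x,y in[(252,263),(255,190),(175,208),(103,275)]]
cv2.imwrite("pics/crop2.png",np.vstack([np.hstack(t[:2]),np.hstack(t[2:])]))
```

```text
guard [598.6758201  -67.15048452] ((598.4959106445312, -67.0648422241211), (50.168304443359375, 48.16979217529297), 79.6008529663086)
orange [[446.13872517 -37.88013778]]
sma [ 464.22680335 -175.73052492] [ 464.17131431 -175.73739594] [ 465.41774061 -175.82271643] 37.99078898563658 ang of +x -69.22197464940632 ((464.5209045410156, -175.7497100830078), (12.145783424377441, 20.70787811279297), 21.922468185424805)
knurl [[ 592.90282036 -276.66687964]]
[454 182] [474.6990379  279.41968681]
[413 194] [477.6274135  191.70132459]
[490 226] [561.96116878 283.07440397]
[435 229] [565.87786281 194.77809842]
[280 203] [453.66915476 -36.86761817]
```

View pics/crop2.png

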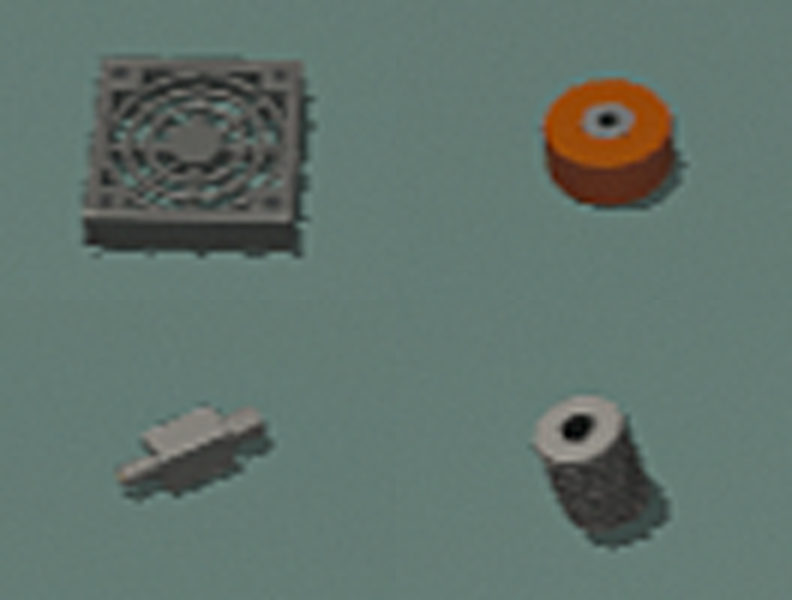

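The crop shows the same four parts from the front, with the guard and feet lying flat and the spacer upright. The two cameras agree within about 1.5 mm on the tray. Planning the guard pick now.

```bash
cat >> h.py <<'E'
def plan(wps):
    s=state();p=s["eef_pos"].copy();y=s["tcp_rot"][2]
    print("t",round(s["t"],2),"at",p.round(1),"yaw",np.degrees(y).round(1),"open",round(s["opening"],3),"grip",round(s["grip_force"],1),"F",s["ft_force"].round(1))
    for x in wps:
        R=(Ro.from_euler("z",y)*Ro.from_euler("x",np.pi)).as_matrix();d=R.T@(np.array(x[:3])-p)
        ny=y if x[3] is None else np.radians(x[3]);dt=(ny-y+np.pi)%(2*np.pi)-np.pi
        print("->",x,"shift",(d/150).round(3),"turnz",(-dt/2/np.pi).round(4),"mm",np.linalg.norm(d).round(),"deg",np.degrees(dt).round(1))
        p=np.array(x[:3],float);y=ny
E
python3 - <<'E'
from h import *
c=get_calibration("scene")
print(atz(c,[(255+209.5/6,190+117.5/6),(103+178.5/6,275+125.5/6)],[16,28]))
plan([(338,436,350,169.6),(403,308,300,None),(468,180,260,None),(533,55,260,None),(598.5,-67.1,250,None),(598.5,-67.1,196,None)])
E
```

```text
[[ 448.42664259  -36.07583018]
 [ 594.64966889 -273.86599546]]
t 0.1 at [274.5 561.5 404.2] yaw 153.9 open 1.002 grip 0.0 F [-0.2 -0.4 -0.6]
-> (338, 436, 350, 169.6) shift [-0.748 -0.565  0.362] turnz -0.0435 mm 151.0 deg 15.7
-> (403, 308, 300, None) shift [-0.58  -0.761  0.333] turnz -0.0 mm 152.0 deg 0.0
-> (468, 180, 260, None) shift [-0.58  -0.761  0.267] turnz -0.0 mm 149.0 deg 0.0
-> (533, 55, 260, None) shift [-0.577 -0.741 -0.   ] turnz -0.0 mm 141.0 deg 0.0
-> (598.5, -67.1, 250, None) shift [-0.576 -0.722  0.067] turnz -0.0 mm 139.0 deg 0.0
-> (598.5, -67.1, 196, None) shift [-0.   -0.    0.36] turnz -0.0 mm 54.0 deg 0.0
```

Request:
arm_command:
  rows:
    - [[-0.19,-0.14,0.09,0,0,-0.011,1],[-0.37,-0.28,0.18,0,0,-0.022,1],[-0.56,-0.42,0.27,0,0,-0.033,1],[-0.75,-0.565,0.36,0,0,-0.0435,1]]

```text
t: 0.43
eef_pos: [338.5, 434.6, 350.0]
tcp_rot: [-3.141, -0.0, 2.964]
ft_force: [0.7, 0.6, 0.2]
opening: 1.001
grip_force: 0.0
```

Request:
arm_command:
  rows:
    - [[-0.145,-0.19,0.08,0,0,0,1],[-0.29,-0.38,0.17,0,0,0,1],[-0.43,-0.57,0.25,0,0,0,1],[-0.58,-0.76,0.33,0,0,0,1]]

```text
t: 0.77
eef_pos: [403.6, 306.5, 300.6]
tcp_rot: [-3.141, -0.0, 2.961]
ft_force: [1.2, 0.9, 0.1]
opening: 0.999
grip_force: 0.0
```

Request:
arm_command:
  rows:
    - [[-0.145,-0.19,0.07,0,0,0,1],[-0.29,-0.38,0.13,0,0,0,1],[-0.43,-0.57,0.2,0,0,0,1],[-0.58,-0.76,0.27,0,0,0,1]]

```text
t: 1.1
eef_pos: [468.7, 178.7, 260.2]
tcp_rot: [-3.142, -0.0, 2.96]
ft_force: [0.8, 0.3, -0.5]
opening: 0.999
grip_force: 0.0
```

Request:
arm_command:
  rows:
    - [[-0.145,-0.185,0,0,0,0,1],[-0.29,-0.37,0,0,0,0,1],[-0.43,-0.555,0,0,0,0,1],[-0.58,-0.74,0,0,0,0,1]]

```text
t: 1.43
eef_pos: [534.3, 53.7, 260.4]
tcp_rot: [-3.142, -0.001, 2.96]
ft_force: [0.4, -1.0, 0.4]
opening: 1.001
grip_force: 0.0
```

Request:
arm_command:
  rows:
    - [[-0.145,-0.18,0,0,0,0,1],[-0.29,-0.36,0,0,0,0,1],[-0.43,-0.54,0,0,0,0,1],[-0.57,-0.72,0,0,0,0,1],[-0.57,-0.72,0,0,0,0,1],[-0.57,-0.72,0,0,0,0,1],[-0.57,-0.72,0,0,0,0,1]]

```text
t: 2.02
eef_pos: [598.1, -66.1, 260.3]
tcp_rot: [3.141, -0.001, 2.96]
ft_force: [-0.1, 0.2, -0.3]
opening: 0.999
grip_force: 0.0
```

Run:
```python
from h import *
s=state();pose=(s["eef_pos"],s["tcp_rot"]);p,d=read_camera("wrist");cv2.imwrite("pics/w1.png",p[:,:,::-1])
plan([(598.5,-67.1,196,169.6)])
```

```text
t 2.07 at [598.1 -65.6 260.5] yaw 169.6 open 1.002 grip 0.0 F [-0.4  1.3  0.8]
-> (598.5, -67.1, 196, 169.6) shift [-0.005 -0.01   0.43 ] turnz 0.0001 mm 64.0 deg -0.0
```

View pics/w1.png

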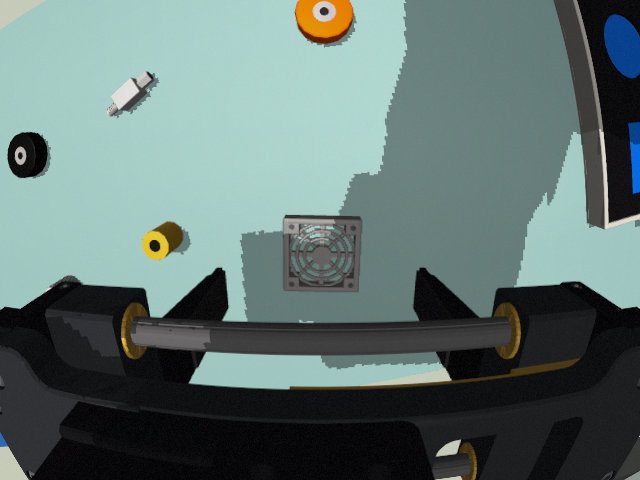

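The guard sits at about (322,253), square to the fingers and midway between them. The other parts are as expected. The SMA pair is at (131,94), the orange foot at (324,11) and the brass spacer at (158,245).

Run:
```python
from h import *
s=state();pose=(s["eef_pos"],s["tcp_rot"]);c=get_calibration("wrist")
print(atz(c,[(322,255),(324,11),(128,96),(285,223),(361,223),(358,291),(286,291)],[12,16,13,12,12,12,12],pose).round(1))
```

```text
[[ 597.4  -64.3]
 [ 445.9  -35.4]
 [ 467.6 -170.7]
 [ 572.4  -83.5]
 [ 581.1  -36.3]
 [ 626.7  -45.2]
 [ 618.   -92.5]]
```

Request:
arm_command:
  rows:
    - [[0,0,0.1,0,0,0,1],[0,0,0.2,0,0,0,1],[0,0,0.3,0,0,0,1],[0,0,0.38,0,0,0,1],[0,0,0.43,0,0,0,1],[0,0,0.43,0,0,0,1],[0,0,0.43,0,0,0,1]]

```text
t: 2.65
eef_pos: [598.5, -65.8, 196.2]
tcp_rot: [3.141, -0.0, 2.961]
ft_force: [1.0, 0.2, 0.6]
opening: 0.999
grip_force: 0.0
```

Request:
arm_command:
  rows:
    - [[0,0,0,0,0,0,-1],[0,0,0,0,0,0,-1],[0,0,0,0,0,0,-1],[0,0,0,0,0,0,-1],[0,0,0,0,0,0,-1],[0,0,0,0,0,0,-1],[0,0,0,0,0,0,-1],[0,0,0,0,0,0,-1]]

```text
t: 3.32
eef_pos: [598.5, -66.3, 196.3]
tcp_rot: [3.142, 0.0, 2.96]
ft_force: [-0.3, 0.2, 2.0]
opening: 0.519
grip_force: 29.9
```

Run:
```python
from h import *
plan([(598,-66,250,169.6),(557,49,255,182.3),(516,164,255,None),(474,278.5,255,None),(474,278.5,215.3,None)])
```

```text
t 3.32 at [598.5 -66.3 196.3] yaw 169.6 open 0.519 grip 29.9 F [-0.3  0.2  2. ]
-> (598, -66, 250, 169.6) shift [ 0.004  0.001 -0.358] turnz -0.0 mm 54.0 deg 0.0
-> (557, 49, 255, 182.3) shift [ 0.407  0.705 -0.033] turnz -0.0353 mm 122.0 deg 12.7
-> (516, 164, 255, None) shift [0.242 0.777 0.   ] turnz -0.0 mm 122.0 deg 0.0
-> (474, 278.5, 255, None) shift [0.249 0.774 0.   ] turnz -0.0 mm 122.0 deg 0.0
-> (474, 278.5, 215.3, None) shift [ 0.    -0.     0.265] turnz -0.0 mm 40.0 deg 0.0
```

Request:
arm_command:
  rows:
    - [[0,0,-0.1,0,0,0,-1],[0,0,-0.2,0,0,0,-1],[0,0,-0.3,0,0,0,-1],[0,0,-0.36,0,0,0,-1]]

```text
t: 3.65
eef_pos: [598.6, -66.3, 251.5]
tcp_rot: [3.142, 0.001, 2.96]
ft_force: [0.0, -0.5, -0.7]
opening: 0.52
grip_force: 30.0
```

Request:
arm_command:
  rows:
    - [[0.07,0.12,0,0,0,-0.006,-1],[0.14,0.24,0,0,0,-0.012,-1],[0.21,0.36,-0.01,0,0,-0.018,-1],[0.27,0.47,-0.02,0,0,-0.024,-1],[0.34,0.59,-0.03,0,0,-0.03,-1],[0.407,0.705,-0.033,0,0,-0.0353,-1]]

```text
t: 4.15
eef_pos: [557.1, 49.6, 255.2]
tcp_rot: [3.142, 0.0, -3.099]
ft_force: [-0.2, 0.3, 0.1]
opening: 0.524
grip_force: 30.0
```

Request:
arm_command:
  rows:
    - [[0.05,0.16,0,0,0,0,-1],[0.1,0.31,0,0,0,0,-1],[0.15,0.47,0,0,0,0,-1],[0.2,0.62,0,0,0,0,-1],[0.24,0.78,0,0,0,0,-1]]

```text
t: 4.57
eef_pos: [516.2, 165.1, 255.1]
tcp_rot: [3.142, -0.0, -3.101]
ft_force: [0.6, -0.2, -0.4]
opening: 0.519
grip_force: 29.9
```

Request:
arm_command:
  rows:
    - [[0.05,0.16,0,0,0,0,-1],[0.1,0.31,0,0,0,0,-1],[0.15,0.47,0,0,0,0,-1],[0.2,0.62,0,0,0,0,-1],[0.25,0.74,0,0,0,0,-1],[0.25,0.775,0,0,0,0,-1],[0.25,0.775,0,0,0,0,-1],[0.25,0.775,0,0,0,0,-1]]

```text
t: 5.23
eef_pos: [474.9, 278.6, 255.1]
tcp_rot: [-3.142, 0.0, -3.101]
ft_force: [0.1, -0.6, -0.2]
opening: 0.523
grip_force: 30.0
```

Run:
```python
from h import *
plan([(474,278.5,215.3,182.3)])
p,d=read_camera("wrist");cv2.imwrite("pics/w2.png",p[:,:,::-1])
```

```text
t 5.23 at [474.9 278.6 255.1] yaw -177.7 open 0.523 grip 30.0 F [ 0.1 -0.6 -0.2]
-> (474, 278.5, 215.3, 182.3) shift [ 0.006 -0.     0.265] turnz 0.0001 mm 40.0 deg -0.0
```

View pics/w2.png

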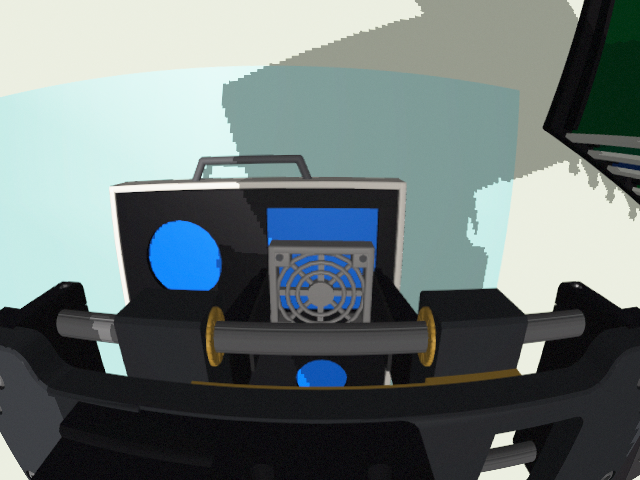

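The guard, centred on column 321, lines up with the square cut-out, which spans columns 267 to 378. Lowering and releasing.

Request:
arm_command:
  rows:
    - [[0,0,0.08,0,0,0,-1],[0,0,0.16,0,0,0,-1],[0,0,0.21,0,0,0,-1],[0,0,0.24,0,0,0,-1],[0,0,0.263,0,0,0,-1],[0,0,0.263,0,0,0,-1],[0,0,0.263,0,0,0,-1],[0,0,0.263,0,0,0,-1]]

```text
t: 5.95
eef_pos: [474.8, 278.8, 216.1]
tcp_rot: [3.141, 0.001, -3.101]
ft_force: [0.4, 0.3, -0.0]
opening: 0.522
grip_force: 30.0
```

Request:
arm_command:
  rows:
    - [[0,0,0,0,0,0,0.3],[0,0,0,0,0,0,0.3],[0,0,0,0,0,0,0.3],[0,0,0,0,0,0,0.3],[0,0,0,0,0,0,0.3]]

```text
t: 6.37
eef_pos: [474.7, 278.9, 215.8]
tcp_rot: [3.141, 0.0, -3.101]
ft_force: [0.0, 0.0, 1.0]
opening: 0.654
grip_force: 0.0
```

Request:
arm_command:
  rows:
    - [[0,0,-0.1,0,0,0,0.3],[0,0,-0.2,0,0,0,0.3],[0,0,-0.3,0,0,0,0.3],[0,0,-0.4,0,0,0,0.3]]

```text
t: 6.7
eef_pos: [474.6, 278.9, 276.4]
tcp_rot: [3.142, -0.0, -3.101]
ft_force: [0.3, -0.1, -0.1]
opening: 0.647
grip_force: 0.0
```

Run:
```python
from h import *
plan([(472,165,275,158),(470,50,275,134),(468,-60,270,111),(465.5,-174,260,111),(465.5,-174,196,111)])
```

```text
t 6.7 at [474.6 278.9 276.4] yaw -177.7 open 0.647 grip 0.0 F [ 0.3 -0.1 -0.1]
-> (472, 165, 275, 158) shift [ 0.048 -0.758  0.009] turnz 0.0675 mm 114.0 deg -24.3
-> (470, 50, 275, 134) shift [-0.275 -0.716 -0.   ] turnz 0.0667 mm 115.0 deg -24.0
-> (468, -60, 270, 111) shift [-0.518 -0.519  0.033] turnz 0.0639 mm 110.0 deg -23.0
-> (465.5, -174, 260, 111) shift [-0.704 -0.288  0.067] turnz -0.0 mm 114.0 deg 0.0
-> (465.5, -174, 196, 111) shift [ 0.    -0.     0.427] turnz -0.0 mm 64.0 deg 0.0
```

Request:
arm_command:
  rows:
    - [[0.01,-0.19,0,0,0,0.017,0.1],[0.02,-0.38,0,0,0,0.034,0.1],[0.04,-0.57,0,0,0,0.051,0.1],[0.048,-0.758,0.009,0,0,0.0675,0.1]]

```text
t: 7.03
eef_pos: [471.6, 163.9, 274.7]
tcp_rot: [3.141, 0.0, 2.753]
ft_force: [1.7, 0.1, -0.2]
opening: 0.553
grip_force: 0.0
```

Request:
arm_command:
  rows:
    - [[-0.07,-0.18,0,0,0,0.017,0.1],[-0.14,-0.36,0,0,0,0.034,0.1],[-0.21,-0.54,0,0,0,0.05,0.1],[-0.275,-0.716,0,0,0,0.0667,0.1]]

```text
t: 7.37
eef_pos: [469.9, 48.6, 274.5]
tcp_rot: [3.141, 0.0, 2.334]
ft_force: [0.7, 0.1, 0.3]
opening: 0.551
grip_force: 0.0
```

Request:
arm_command:
  rows:
    - [[-0.13,-0.13,0,0,0,0.016,0.1],[-0.26,-0.26,0.01,0,0,0.032,0.1],[-0.39,-0.39,0.02,0,0,0.048,0.1],[-0.518,-0.519,0.033,0,0,0.0639,0.1]]

```text
t: 7.7
eef_pos: [467.9, -61.4, 269.5]
tcp_rot: [3.141, 0.0, 1.932]
ft_force: [0.7, 0.2, -0.3]
opening: 0.551
grip_force: 0.0
```

Request:
arm_command:
  rows:
    - [[-0.18,-0.07,0,0,0,0,0.1],[-0.36,-0.14,0.02,0,0,0,0.1],[-0.53,-0.21,0.04,0,0,0,0.1],[-0.7,-0.288,0.067,0,0,0,0.1],[-0.704,-0.288,0.067,0,0,0,0.1],[-0.704,-0.288,0.067,0,0,0,0.1],[-0.704,-0.288,0.067,0,0,0,0.1]]

```text
t: 8.28
eef_pos: [465.5, -173.8, 259.4]
tcp_rot: [-3.141, -0.0, 1.937]
ft_force: [-0.5, 0.4, 0.5]
opening: 0.549
grip_force: 0.0
```

Run:
```python
from h import *
plan([(465.5,-174,196,111)])
p,d=read_camera("wrist");cv2.imwrite("pics/w3.png",p[:,:,::-1])
```

```text
t 8.28 at [ 465.5 -173.8  259.4] yaw 111.0 open 0.549 grip 0.0 F [-0.5  0.4  0.5]
-> (465.5, -174, 196, 111) shift [-0.002 -0.     0.422] turnz -0.0001 mm 63.0 deg 0.0
```

View pics/w3.png

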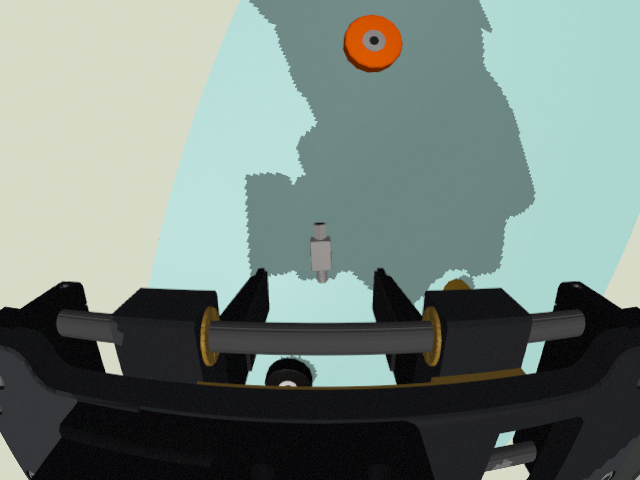

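The SMA pair is at (320,254), aligned and centred between the fingers. Descending to grip it.

Request:
arm_command:
  rows:
    - [[0,0,0.1,0,0,0,0.1],[0,0,0.2,0,0,0,0.1],[0,0,0.3,0,0,0,0.1],[0,0,0.38,0,0,0,0.1],[0,0,0.42,0,0,0,0.1],[0,0,0.422,0,0,0,0.1],[0,0,0.422,0,0,0,0.1]]

```text
t: 8.92
eef_pos: [465.8, -173.5, 196.2]
tcp_rot: [-3.141, -0.0, 1.938]
ft_force: [0.6, -0.1, -0.7]
opening: 0.548
grip_force: 0.0
```

Request:
arm_command:
  rows:
    - [[0,0,0,0,0,0,-1],[0,0,0,0,0,0,-1],[0,0,0,0,0,0,-1],[0,0,0,0,0,0,-1],[0,0,0,0,0,0,-1],[0,0,0,0,0,0,-1],[0,0,0,0,0,0,-1],[0,0,0,0,0,0,-1]]

```text
t: 9.58
eef_pos: [465.6, -174.1, 196.2]
tcp_rot: [3.141, 0.0, 1.937]
ft_force: [-0.7, -0.2, 1.6]
opening: 0.129
grip_force: 30.0
```

Run:
```python
from h import *
plan([(465.5,-174,255,111),(490,-80,262,135),(515,15,262,159),(540,105,262,182.3),(565.8,194,262,182.3),(565.8,194,215.2,182.3)])
```

```text
t 9.58 at [ 465.6 -174.1  196.2] yaw 111.0 open 0.129 grip 30.0 F [-0.7 -0.2  1.6]
-> (465.5, -174, 255, 111) shift [ 0.001 -0.    -0.392] turnz -0.0 mm 59.0 deg 0.0
-> (490, -80, 262, 135) shift [ 0.527  0.377 -0.047] turnz -0.0667 mm 97.0 deg 24.0
-> (515, 15, 262, 159) shift [0.33  0.566 0.   ] turnz -0.0667 mm 98.0 deg 24.0
-> (540, 105, 262, 182.3) shift [0.059 0.62  0.   ] turnz -0.0647 mm 93.0 deg 23.3
-> (565.8, 194, 262, 182.3) shift [-0.196  0.586  0.   ] turnz -0.0 mm 93.0 deg 0.0
-> (565.8, 194, 215.2, 182.3) shift [ 0.    -0.     0.312] turnz -0.0 mm 47.0 deg 0.0
```

Request:
arm_command:
  rows:
    - [[0,0,-0.1,0,0,0,-1],[0,0,-0.2,0,0,0,-1],[0,0,-0.3,0,0,0,-1],[0,0,-0.39,0,0,0,-1]]

```text
t: 9.92
eef_pos: [465.6, -174.1, 255.3]
tcp_rot: [3.142, -0.0, 1.937]
ft_force: [-0.2, 0.5, 0.9]
opening: 0.131
grip_force: 30.0
```

Request:
arm_command:
  rows:
    - [[0.13,0.09,-0.01,0,0,-0.016,-1],[0.26,0.18,-0.02,0,0,-0.032,-1],[0.39,0.27,-0.03,0,0,-0.049,-1],[0.527,0.377,-0.047,0,0,-0.0667,-1]]

```text
t: 10.25
eef_pos: [489.9, -79.2, 261.7]
tcp_rot: [-3.142, -0.0, 2.361]
ft_force: [0.9, -1.5, 0.8]
opening: 0.131
grip_force: 30.0
```

Request:
arm_command:
  rows:
    - [[0.08,0.14,0,0,0,-0.016,-1],[0.16,0.28,0,0,0,-0.032,-1],[0.24,0.42,0,0,0,-0.049,-1],[0.33,0.566,0,0,0,-0.0667,-1]]

```text
t: 10.58
eef_pos: [515.3, 16.1, 261.6]
tcp_rot: [3.142, 0.0, 2.78]
ft_force: [0.4, -0.7, -0.7]
opening: 0.132
grip_force: 30.0
```

Request:
arm_command:
  rows:
    - [[0.015,0.155,0,0,0,-0.016,-1],[0.03,0.31,0,0,0,-0.032,-1],[0.045,0.465,0,0,0,-0.048,-1],[0.059,0.62,0,0,0,-0.0647,-1]]

```text
t: 10.92
eef_pos: [540.2, 106.2, 261.5]
tcp_rot: [3.142, -0.0, -3.096]
ft_force: [-0.3, -0.8, -0.4]
opening: 0.135
grip_force: 30.0
```

Request:
arm_command:
  rows:
    - [[-0.05,0.15,0,0,0,0,-1],[-0.1,0.3,0,0,0,0,-1],[-0.15,0.45,0,0,0,0,-1],[-0.196,0.586,0,0,0,0,-1],[-0.196,0.586,0,0,0,0,-1],[-0.196,0.586,0,0,0,0,-1],[-0.196,0.586,0,0,0,0,-1]]

```text
t: 11.5
eef_pos: [565.6, 193.6, 261.4]
tcp_rot: [-3.141, -0.001, -3.101]
ft_force: [0.0, 0.0, -0.5]
opening: 0.132
grip_force: 30.0
```

Run:
```python
from h import *
plan([(565.8,194,215.2,182.3)])
p,d=read_camera("wrist");cv2.imwrite("pics/w4.png",p[:,:,::-1])
```

```text
t 11.5 at [565.6 193.6 261.4] yaw -177.7 open 0.132 grip 30.0 F [ 0.   0.  -0.5]
-> (565.8, 194, 215.2, 182.3) shift [-0.001  0.003  0.308] turnz 0.0001 mm 46.0 deg -0.0
```

View pics/w4.png

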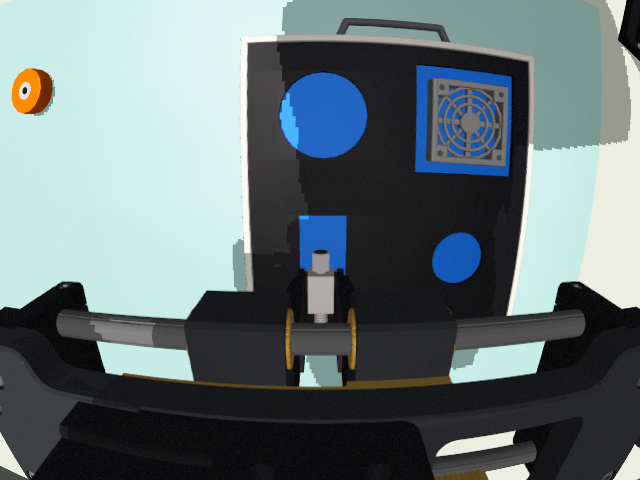

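The guard lies inside the square cut-out at (470,122). The SMA pair (column 321) lines up with the oblong, centred on column 323. Lowering and releasing, then on to the orange foot.

Request:
arm_command:
  rows:
    - [[0,0,0.08,0,0,0,-1],[0,0,0.16,0,0,0,-1],[0,0,0.23,0,0,0,-1],[0,0,0.28,0,0,0,-1],[0,0,0.308,0,0,0,-1],[0,0,0.308,0,0,0,-1],[0,0,0.308,0,0,0,-1],[0,0,0.308,0,0,0,-1]]

```text
t: 12.22
eef_pos: [566.0, 194.0, 215.1]
tcp_rot: [3.142, -0.0, -3.101]
ft_force: [0.4, -0.5, -0.2]
opening: 0.131
grip_force: 30.0
```

Request:
arm_command:
  rows:
    - [[0,0,0,0,0,0,-0.3],[0,0,0,0,0,0,-0.3],[0,0,0,0,0,0,-0.3],[0,0,0,0,0,0,-0.3],[0,0,0,0,0,0,-0.3]]

```text
t: 12.63
eef_pos: [566.0, 194.0, 215.5]
tcp_rot: [3.141, 0.0, -3.101]
ft_force: [-0.0, -0.5, -0.8]
opening: 0.349
grip_force: 0.0
```

Request:
arm_command:
  rows:
    - [[0,0,-0.1,0,0,0,-0.3],[0,0,-0.2,0,0,0,-0.3],[0,0,-0.3,0,0,0,-0.3],[0,0,-0.4,0,0,0,-0.3]]

```text
t: 12.97
eef_pos: [565.9, 194.0, 276.1]
tcp_rot: [3.142, -0.0, -3.101]
ft_force: [-0.8, 0.1, 0.0]
opening: 0.35
grip_force: 0.0
```

Run:
```python
from h import *
plan([(507,79,270,None),(447.5,-36.5,260,None),(447.5,-36.5,197,None)])
```

```text
t 12.97 at [565.9 194.  276.1] yaw -177.7 open 0.35 grip 0.0 F [-0.8  0.1  0. ]
-> (507, 79, 270, None) shift [ 0.423 -0.75   0.041] turnz -0.0 mm 129.0 deg 0.0
-> (447.5, -36.5, 260, None) shift [ 0.427 -0.753  0.067] turnz -0.0 mm 130.0 deg 0.0
-> (447.5, -36.5, 197, None) shift [ 0.   -0.    0.42] turnz -0.0 mm 63.0 deg 0.0
```

Request:
arm_command:
  rows:
    - [[0.1,-0.19,0.01,0,0,0,0.4],[0.21,-0.38,0.02,0,0,0,0.4],[0.32,-0.56,0.03,0,0,0,0.4],[0.423,-0.75,0.041,0,0,0,0.4]]

```text
t: 13.3
eef_pos: [506.0, 78.2, 269.4]
tcp_rot: [3.142, 0.0, -3.101]
ft_force: [0.9, -0.5, -0.1]
opening: 0.576
grip_force: 0.0
```

Request:
arm_command:
  rows:
    - [[0.1,-0.19,0.01,0,0,0,0.4],[0.21,-0.38,0.02,0,0,0,0.4],[0.32,-0.56,0.04,0,0,0,0.4],[0.427,-0.753,0.067,0,0,0,0.4],[0.427,-0.753,0.067,0,0,0,0.4],[0.427,-0.753,0.067,0,0,0,0.4],[0.427,-0.753,0.067,0,0,0,0.4]]

```text
t: 13.88
eef_pos: [448.0, -36.3, 259.4]
tcp_rot: [-3.142, 0.001, -3.102]
ft_force: [0.2, -0.3, -0.6]
opening: 0.697
grip_force: 0.0
```

Request:
arm_command:
  rows:
    - [[0,0,0.1,0,0,0,0.4],[0,0,0.2,0,0,0,0.4],[0,0,0.3,0,0,0,0.4],[0,0,0.38,0,0,0,0.4],[0,0,0.42,0,0,0,0.4],[0,0,0.42,0,0,0,0.4],[0,0,0.42,0,0,0,0.4]]

```text
t: 14.47
eef_pos: [448.0, -35.8, 196.3]
tcp_rot: [3.141, -0.0, -3.1]
ft_force: [-0.1, -0.5, 0.3]
opening: 0.7
grip_force: 0.0
```

Request:
arm_command:
  rows:
    - [[0,0,0,0,0,0,-1],[0,0,0,0,0,0,-1],[0,0,0,0,0,0,-1],[0,0,0,0,0,0,-1],[0,0,0,0,0,0,-1],[0,0,0,0,0,0,-1],[0,0,0,0,0,0,-1],[0,0,0,0,0,0,-1]]

```text
t: 15.13
eef_pos: [447.7, -36.4, 196.4]
tcp_rot: [-3.142, 0.0, -3.101]
ft_force: [-0.3, -0.0, 5.3]
opening: 0.367
grip_force: 30.0
```

Run:
```python
from h import *
plan([(447.5,-36.5,255,182.3),(462,77,262,None),(477.5,190.5,262,None),(477.5,190.5,216.2,None)])
```

```text
t 15.13 at [447.7 -36.4 196.4] yaw -177.7 open 0.367 grip 30.0 F [-0.3 -0.   5.3]
-> (447.5, -36.5, 255, 182.3) shift [ 0.001 -0.001 -0.391] turnz 0.0 mm 59.0 deg -0.0
-> (462, 77, 262, None) shift [-0.127  0.752 -0.047] turnz -0.0 mm 115.0 deg 0.0
-> (477.5, 190.5, 262, None) shift [-0.134  0.752  0.   ] turnz -0.0 mm 115.0 deg 0.0
-> (477.5, 190.5, 216.2, None) shift [ 0.    -0.     0.305] turnz -0.0 mm 46.0 deg 0.0
```

Request:
arm_command:
  rows:
    - [[0,0,-0.1,0,0,0,-1],[0,0,-0.2,0,0,0,-1],[0,0,-0.3,0,0,0,-1],[0,0,-0.39,0,0,0,-1]]

```text
t: 15.47
eef_pos: [447.6, -36.4, 255.4]
tcp_rot: [3.141, -0.0, -3.101]
ft_force: [0.1, 0.0, 0.9]
opening: 0.37
grip_force: 30.0
```

Request:
arm_command:
  rows:
    - [[-0.025,0.15,-0.01,0,0,0,-1],[-0.05,0.3,-0.02,0,0,0,-1],[-0.075,0.45,-0.03,0,0,0,-1],[-0.1,0.6,-0.04,0,0,0,-1],[-0.127,0.752,-0.047,0,0,0,-1]]

```text
t: 15.88
eef_pos: [462.1, 78.1, 261.8]
tcp_rot: [3.142, -0.0, -3.102]
ft_force: [0.7, -1.0, -0.0]
opening: 0.37
grip_force: 30.0
```

Request:
arm_command:
  rows:
    - [[-0.025,0.15,0,0,0,0,-1],[-0.05,0.3,0,0,0,0,-1],[-0.075,0.45,0,0,0,0,-1],[-0.1,0.6,0,0,0,0,-1],[-0.13,0.72,0,0,0,0,-1],[-0.134,0.752,0,0,0,0,-1],[-0.134,0.752,0,0,0,0,-1],[-0.134,0.752,0,0,0,0,-1]]

```text
t: 16.55
eef_pos: [477.4, 190.2, 261.6]
tcp_rot: [-3.141, -0.001, -3.101]
ft_force: [0.5, -0.1, -0.1]
opening: 0.368
grip_force: 30.0
```

Run:
```python
from h import *
plan([(477.5,190.5,215.5,182.3)])
p,d=read_camera("wrist");cv2.imwrite("pics/w5.png",p[:,:,::-1])
```

```text
t 16.55 at [477.4 190.2 261.6] yaw -177.7 open 0.368 grip 30.0 F [ 0.5 -0.1 -0.1]
-> (477.5, 190.5, 215.5, 182.3) shift [-0.001  0.002  0.307] turnz 0.0001 mm 46.0 deg -0.0
```

View pics/w5.png

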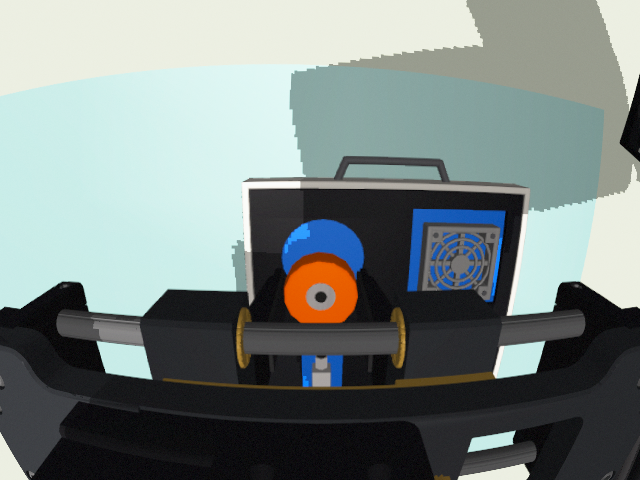

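The foot (column 320) lines up with the large round cut-out, centred on column 323, and the SMA pair shows inside the oblong. Lowering and releasing.

Request:
arm_command:
  rows:
    - [[0,0.01,0.08,0,0,0,-1],[0,0.01,0.16,0,0,0,-1],[0,0.01,0.23,0,0,0,-1],[0,0.01,0.28,0,0,0,-1],[0,0.01,0.307,0,0,0,-1],[0,0.01,0.307,0,0,0,-1],[0,0.01,0.307,0,0,0,-1],[0,0.01,0.307,0,0,0,-1]]

```text
t: 17.27
eef_pos: [477.7, 192.1, 216.1]
tcp_rot: [3.141, 0.001, -3.101]
ft_force: [0.7, -0.0, -0.0]
opening: 0.367
grip_force: 30.0
```

Request:
arm_command:
  rows:
    - [[0,0,0,0,0,0,0.1],[0,0,0,0,0,0,0.1],[0,0,0,0,0,0,0.1],[0,0,0,0,0,0,0.1],[0,0,0,0,0,0,0.1]]

```text
t: 17.68
eef_pos: [477.6, 192.1, 215.9]
tcp_rot: [3.141, 0.0, -3.101]
ft_force: [0.4, 0.1, -0.2]
opening: 0.546
grip_force: 0.0
```

Request:
arm_command:
  rows:
    - [[0,0,-0.1,0,0,0,0.1],[0,0,-0.2,0,0,0,0.1],[0,0,-0.3,0,0,0,0.1],[0,0,-0.4,0,0,0,0.1]]

```text
t: 18.02
eef_pos: [477.6, 192.1, 276.4]
tcp_rot: [3.142, -0.0, -3.101]
ft_force: [-0.0, -0.0, -0.2]
opening: 0.548
grip_force: 0.0
```

Run:
```python
from h import *
plan([(506,74,285,None),(535,-42,285,None),(564,-158,285,None),(593.8,-275,270,None),(593.8,-275,200,None)])
```

```text
t 18.02 at [477.6 192.1 276.4] yaw -177.7 open 0.548 grip 0.0 F [-0.  -0.  -0.2]
-> (506, 74, 285, None) shift [-0.158 -0.794 -0.057] turnz -0.0 mm 122.0 deg 0.0
-> (535, -42, 285, None) shift [-0.162 -0.78  -0.   ] turnz -0.0 mm 120.0 deg 0.0
-> (564, -158, 285, None) shift [-0.162 -0.78  -0.   ] turnz -0.0 mm 120.0 deg 0.0
-> (593.8, -275, 270, None) shift [-0.167 -0.787  0.1  ] turnz -0.0 mm 122.0 deg 0.0
-> (593.8, -275, 200, None) shift [ 0.    -0.     0.467] turnz -0.0 mm 70.0 deg 0.0
```

Request:
arm_command:
  rows:
    - [[-0.04,-0.2,-0.01,0,0,0,0.1],[-0.08,-0.4,-0.03,0,0,0,0.1],[-0.12,-0.6,-0.04,0,0,0,0.1],[-0.158,-0.794,-0.057,0,0,0,0.1]]

```text
t: 18.35
eef_pos: [506.2, 72.8, 284.5]
tcp_rot: [3.142, 0.0, -3.101]
ft_force: [1.5, 1.1, 0.0]
opening: 0.55
grip_force: 0.0
```

Request:
arm_command:
  rows:
    - [[-0.04,-0.2,0,0,0,0,0.1],[-0.08,-0.4,0,0,0,0,0.1],[-0.12,-0.6,0,0,0,0,0.1],[-0.162,-0.78,0,0,0,0,0.1]]

```text
t: 18.68
eef_pos: [535.2, -43.6, 284.4]
tcp_rot: [3.142, 0.0, -3.102]
ft_force: [-0.6, 0.5, 0.5]
opening: 0.551
grip_force: 0.0
```

Request:
arm_command:
  rows:
    - [[-0.04,-0.2,0,0,0,0,0.1],[-0.08,-0.4,0,0,0,0,0.1],[-0.12,-0.6,0,0,0,0,0.1],[-0.162,-0.78,0,0,0,0,0.1]]

```text
t: 19.02
eef_pos: [564.2, -159.6, 284.3]
tcp_rot: [3.142, 0.0, -3.102]
ft_force: [-0.3, -0.3, 0.2]
opening: 0.551
grip_force: 0.0
```

Request:
arm_command:
  rows:
    - [[-0.04,-0.2,0,0,0,0,0.1],[-0.08,-0.4,0.02,0,0,0,0.1],[-0.12,-0.6,0.05,0,0,0,0.1],[-0.167,-0.787,0.1,0,0,0,0.1],[-0.167,-0.787,0.1,0,0,0,0.1],[-0.167,-0.787,0.1,0,0,0,0.1],[-0.167,-0.787,0.1,0,0,0,0.1]]

```text
t: 19.6
eef_pos: [593.6, -274.3, 269.0]
tcp_rot: [3.141, -0.001, -3.101]
ft_force: [-0.5, 0.3, -1.6]
opening: 0.55
grip_force: 0.0
```

Run:
```python
from h import *
plan([(593.8,-275,200,182.3)])
p,d=read_camera("wrist");cv2.imwrite("pics/w6.png",p[:,:,::-1])
```

```text
t 19.6 at [ 593.6 -274.3  269. ] yaw -177.7 open 0.55 grip 0.0 F [-0.5  0.3 -1.6]
-> (593.8, -275, 200, 182.3) shift [-0.001 -0.004  0.46 ] turnz 0.0 mm 69.0 deg -0.0
```

View pics/w6.png

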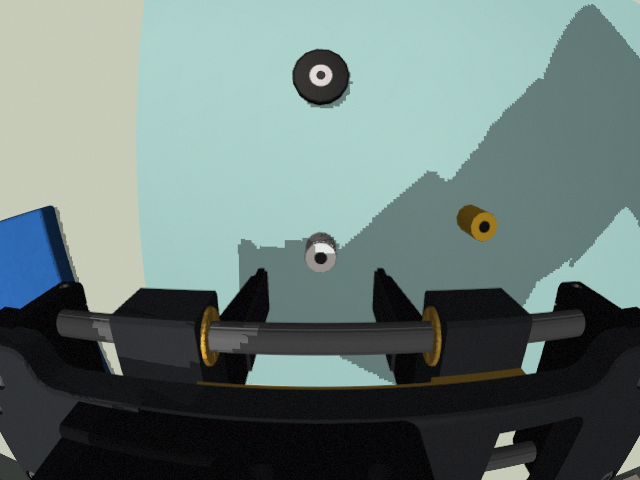

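The knurled spacer's top, at (320,257), is centred between the fingers, with the black foot (321,76) and brass spacer (478,222) well clear. Descending to grip it.

Request:
arm_command:
  rows:
    - [[0,0,0.1,0,0,0,0.1],[0,0,0.2,0,0,0,0.1],[0,0,0.3,0,0,0,0.1],[0,0,0.4,0,0,0,0.1],[0,0,0.45,0,0,0,0.1],[0,0,0.46,0,0,0,0.1],[0,0,0.46,0,0,0,0.1]]

```text
t: 20.23
eef_pos: [594.0, -274.1, 200.4]
tcp_rot: [3.141, -0.0, -3.101]
ft_force: [-0.3, -0.3, 0.5]
opening: 0.547
grip_force: 0.0
```

Request:
arm_command:
  rows:
    - [[0,0,0,0,0,0,-1],[0,0,0,0,0,0,-1],[0,0,0,0,0,0,-1],[0,0,0,0,0,0,-1],[0,0,0,0,0,0,-1],[0,0,0,0,0,0,-1],[0,0,0,0,0,0,-1],[0,0,0,0,0,0,-1]]

```text
t: 20.9
eef_pos: [593.9, -274.8, 200.5]
tcp_rot: [-3.142, 0.0, -3.101]
ft_force: [0.6, 0.7, 3.1]
opening: 0.203
grip_force: 30.0
```

Run:
```python
from h import *
plan([(593.8,-275,290,182.3),(588,-150,290,None),(581,-20,290,None),(573,120,290,None),(567,200,290,None),(562.3,282,280,None),(562.3,282,219.2,None)])
```

```text
t 20.9 at [ 593.9 -274.8  200.5] yaw -177.7 open 0.203 grip 30.0 F [0.6 0.7 3.1]
-> (593.8, -275, 290, 182.3) shift [ 0.001 -0.001 -0.597] turnz 0.0 mm 89.0 deg -0.0
-> (588, -150, 290, None) shift [0.005 0.834 0.   ] turnz -0.0 mm 125.0 deg 0.0
-> (581, -20, 290, None) shift [0.012 0.868 0.   ] turnz -0.0 mm 130.0 deg 0.0
-> (573, 120, 290, None) shift [0.016 0.935 0.   ] turnz -0.0 mm 140.0 deg 0.0
-> (567, 200, 290, None) shift [0.019 0.535 0.   ] turnz -0.0 mm 80.0 deg 0.0
-> (562.3, 282, 280, None) shift [0.009 0.547 0.067] turnz -0.0 mm 83.0 deg 0.0
-> (562.3, 282, 219.2, None) shift [ 0.    -0.     0.405] turnz -0.0 mm 61.0 deg 0.0
```

Request:
arm_command:
  rows:
    - [[0,0,-0.1,0,0,0,-1],[0,0,-0.2,0,0,0,-1],[0,0,-0.3,0,0,0,-1],[0,0,-0.4,0,0,0,-1],[0,0,-0.5,0,0,0,-1],[0,0,-0.6,0,0,0,-1]]

```text
t: 21.4
eef_pos: [593.8, -274.7, 290.8]
tcp_rot: [3.141, -0.0, -3.101]
ft_force: [-0.1, -0.6, -0.1]
opening: 0.202
grip_force: 30.0
```

Request:
arm_command:
  rows:
    - [[0,0.16,0,0,0,0,-1],[0,0.33,0,0,0,0,-1],[0,0.5,0,0,0,0,-1],[0,0.67,0,0,0,0,-1],[0.005,0.834,0,0,0,0,-1]]

```text
t: 21.82
eef_pos: [587.9, -148.6, 290.2]
tcp_rot: [3.141, 0.0, -3.101]
ft_force: [-0.4, 0.5, 0.5]
opening: 0.201
grip_force: 30.0
```

Request:
arm_command:
  rows:
    - [[0,0.17,0,0,0,0,-1],[0,0.35,0,0,0,0,-1],[0,0.52,0,0,0,0,-1],[0.01,0.7,0,0,0,0,-1],[0.012,0.868,0,0,0,0,-1]]

```text
t: 22.23
eef_pos: [580.7, -18.4, 290.2]
tcp_rot: [3.141, -0.0, -3.101]
ft_force: [-0.1, 0.7, -0.7]
opening: 0.205
grip_force: 30.0
```

Request:
arm_command:
  rows:
    - [[0,0.18,0,0,0,0,-1],[0,0.37,0,0,0,0,-1],[0,0.56,0,0,0,0,-1],[0.01,0.75,0,0,0,0,-1],[0.016,0.935,0,0,0,0,-1]]

```text
t: 22.65
eef_pos: [572.7, 121.7, 290.2]
tcp_rot: [3.142, -0.0, -3.101]
ft_force: [0.0, 0.3, 0.3]
opening: 0.205
grip_force: 30.0
```

Request:
arm_command:
  rows:
    - [[0,0.18,0,0,0,0,-1],[0,0.36,0,0,0,0,-1],[0.019,0.535,0,0,0,0,-1]]

```text
t: 22.9
eef_pos: [566.9, 201.8, 290.2]
tcp_rot: [3.141, 0.0, -3.101]
ft_force: [0.6, 0.6, -0.8]
opening: 0.202
grip_force: 30.0
```

Request:
arm_command:
  rows:
    - [[0,0.17,0.01,0,0,0,-1],[0,0.34,0.03,0,0,0,-1],[0.009,0.47,0.06,0,0,0,-1],[0.009,0.547,0.067,0,0,0,-1],[0.009,0.547,0.067,0,0,0,-1],[0.009,0.547,0.067,0,0,0,-1],[0.009,0.547,0.067,0,0,0,-1]]

```text
t: 23.48
eef_pos: [562.4, 281.3, 280.4]
tcp_rot: [-3.141, -0.0, -3.102]
ft_force: [-0.4, -0.3, -0.4]
opening: 0.202
grip_force: 30.0
```

Run:
```python
from h import *
plan([(562.3,282,219.6,182.3)])
p,d=read_camera("wrist");cv2.imwrite("pics/w7.png",p[:,:,::-1])
```

```text
t 23.48 at [562.4 281.3 280.4] yaw -177.7 open 0.202 grip 30.0 F [-0.4 -0.3 -0.4]
-> (562.3, 282, 219.6, 182.3) shift [0.001 0.004 0.405] turnz -0.0001 mm 61.0 deg 0.0
```

View pics/w7.png

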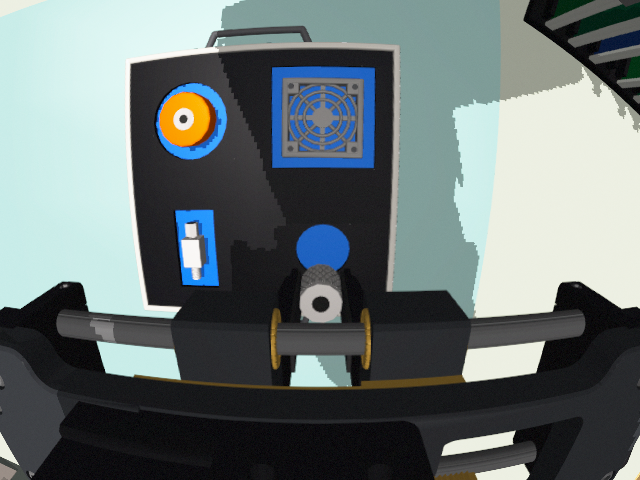

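The foot, guard and SMA pair each sit in their own cut-out. The spacer (column 321) lines up with the small round one, at (323,248). Lowering and releasing.

Request:
arm_command:
  rows:
    - [[0,0.01,0.1,0,0,0,-1],[0,0.01,0.2,0,0,0,-1],[0,0.01,0.3,0,0,0,-1],[0,0.01,0.36,0,0,0,-1],[0,0.01,0.39,0,0,0,-1],[0,0.01,0.405,0,0,0,-1],[0,0.01,0.405,0,0,0,-1],[0,0.01,0.405,0,0,0,-1],[0,0.01,0.405,0,0,0,-1]]

```text
t: 24.28
eef_pos: [562.4, 283.7, 220.1]
tcp_rot: [3.141, 0.001, -3.101]
ft_force: [-0.1, -0.5, -0.3]
opening: 0.201
grip_force: 30.0
```

Request:
arm_command:
  rows:
    - [[0,0,0,0,0,0,-0.1],[0,0,0,0,0,0,-0.1],[0,0,0,0,0,0,-0.1],[0,0,0,0,0,0,-0.1],[0,0,0,0,0,0,-0.1]]

```text
t: 24.7
eef_pos: [562.2, 283.8, 219.5]
tcp_rot: [3.142, 0.0, -3.101]
ft_force: [-0.5, 0.5, -0.3]
opening: 0.442
grip_force: 0.0
```

Request:
arm_command:
  rows:
    - [[0,0,-0.1,0,0,0,-0.1],[0,0,-0.2,0,0,0,-0.1],[0,0,-0.35,0,0,0,-0.1],[0,0,-0.5,0,0,0,-0.1],[0,0,-0.7,0,0,0,-0.1],[0,0,-0.9,0,0,0,-0.1]]

```text
t: 25.2
eef_pos: [562.0, 283.7, 355.4]
tcp_rot: [-3.141, -0.001, -3.101]
ft_force: [0.7, 0.2, -0.5]
opening: 0.451
grip_force: 0.0
```

Request:
arm_command:
  rows:
    - [[-0.1,0.2,0,0,0,0,-0.1],[-0.1,0.4,0,0,0,0,-0.1],[-0.1,0.6,0,0,0,0,-0.1],[-0.1,0.8,0,0,0,0,-0.1],[-0.1,0.9,0,0,0,0,-0.1],[-0.1,0.9,0,0,0,0,-0.1]]

```text
t: 25.7
eef_pos: [570.9, 421.9, 354.0]
tcp_rot: [3.141, -0.0, -3.099]
ft_force: [0.8, -1.2, -0.3]
opening: 0.445
grip_force: 0.0
```

Run:
```python
from h import *
plan([])
a,_=read_camera("scene");b,_=read_camera("top")
A=cv2.resize(a[140:300,90:570],(800,267));B=cv2.resize(b[180:330,90:510],(800,286))
cv2.imwrite("pics/fin.png",np.vstack([A,B])[:,:,::-1])
```

```text
t 25.7 at [570.9 421.9 354. ] yaw -177.5 open 0.445 grip 0.0 F [ 0.8 -1.2 -0.3]
```

View pics/fin.png

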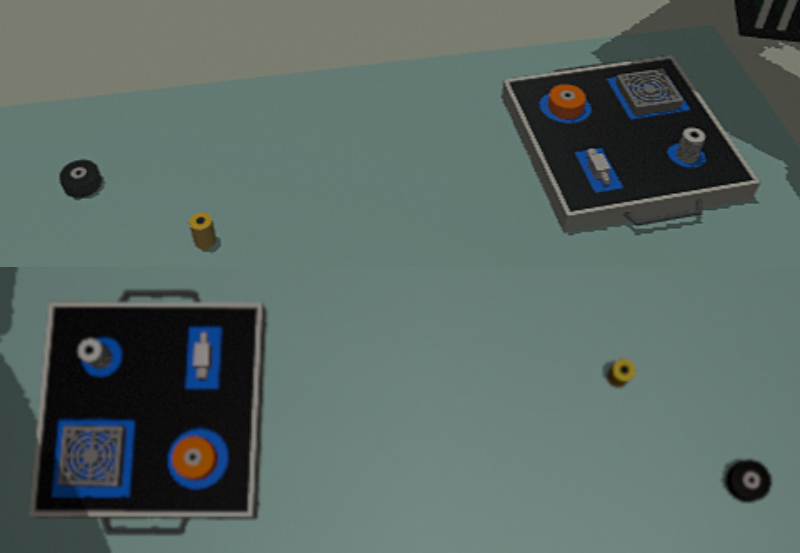

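All four parts sit in their cut-outs: the spacer is upright at (95,355) in the lower view, and the guard, SMA pair and foot lie flat. The black foot and brass spacer still stand where they were.

```bash
python3 -c "
from cell import *
print(job_done())"
```

```text
the job is handed in; nothing more can be done
None
```

The job is handed in: guard, SMA pair, orange foot and knurled spacer went into their cut-outs in that order, in about 26 s of robot time, and the last pictures show all four in place, with the black foot and brass spacer left standing where they were.

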